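# Turn a guide plate over onto its jig board

### The job

One face of the slotted guide plate is finished, so turn it over for the second face, with the fingertips only and never gripping or picking it up: push it along the bench against the front edge of the black jig board, tip it up on edge there and push it over, so that it falls onto the board with its other face up. Then push it home on the board, flat, with its long edge against both back pins and its end against the end pin. Let go of everything at the end and leave the other things on the bench where they are.

Things in the scene. Friction and masses are not known exactly. Their poses are not given: they have to be found in the camera images.
- guide_plate: slotted guide plate: loose flat aluminium plate, pale grey, 50 (x) x 95 (y) x 6 (z) mm, about 0.11 kg (varies), a slot, one larger hole and small holes, friction about 0.6 (varies). Origin: centre of the face that is underneath at the start; x across the narrow width, y along the length, z up at the start (so z points down once it is turned over)
- plate_centre (a point): the middle of the guide plate's solid (3 mm from its origin along its z). When the plate touches all three pins this point is at board x = 1, y = 18.5 mm, 13 mm above the bench
- edge_a (a point): middle of the plate's long edge at x = -25 mm, mid thickness (the edge away from the jig board at the start)
- edge_b (a point): middle of the plate's long edge at x = +25 mm, mid thickness (the edge nearest the jig board at the start)
- jig: jig board: black plastic, screwed to the bench, 100 (x) x 180 (y) x 10 mm high, square edges; three steel dowel pins, 8 mm thick, 12 mm above its top. Origin: centre of its underside. x runs from the front edge (x = -50 mm, faces the plate) to the two back pins, y along the board to the end pin. Pin centres (x, y): back (30, -12) and (30, 50), end (4, 70) mm
- front_edge (a point): middle of the top of the board's front edge (board x = -50, y = 0, 10 mm above the bench); the 10 mm high upright face under it is the wall that the plate is tipped against
- back_pins (a point): midway between the two back pins, on the line along their plate-side faces (board x = 26, y = 19 mm), on the board's top
- end_pin (a point): the point of the end pin's plate-side face (board x = 4, y = 66 mm), on the board's top
- caliper: bystander, loose, to be left alone: digital caliper, 68 x 232 x 13 mm, lying flat. Origin: centre of its underside
- alu_bracket: bystander, loose, to be left alone: milled aluminium angle bracket, 45 x 70 x 48 mm. Origin: centre of its underside
- marker_black: bystander, loose, to be left alone: black-capped marker pen, 135 mm long, 18 mm thick, lying. Origin: centre of its underside
- tape_measure: bystander, loose, to be left alone: yellow tape measure, 31 x 75 x 58 mm. Origin: centre of its underside
- oil_bottle: bystander, loose, to be left alone: square oil bottle with red nozzle, 62 x 61 x 167 mm, standing. Origin: centre of its underside
- spray_can: bystander, loose, to be left alone: spray can, 82 x 66 x 172 mm, standing. Origin: centre of its underside
Things that resemble listed ones, but are neither listed nor needed, are in the scene too. What is shaped like the guide_plate but green is not meant.

How it is judged (in metres and radians):
On the way, in this order (a step that is already met when the one before it is completed fails the run):
1. the plate stands steeply on one long edge (60 to 115 degrees up from lying) close against the board's front edge (angle between guide_plate's own z axis and vertical between 1.05 and 2 rad and ((x of edge_a in the frame of jig between -0.072 and -0.035 m and height (world z) of edge_a below 0.014 m) or (x of edge_b in the frame of jig between -0.072 and -0.035 m and height (world z) of edge_b below 0.014 m))), for 0.05 s.
2. the plate lies turned over on the board (angle between guide_plate's own z axis and vertical above 3.05 rad and z of plate_centre in the frame of jig between 0.011 and 0.0155 m), for 0.1 s.
3. the plate is seated against both back pins and the end pin (all of step 2 and x of plate_centre in the frame of jig above -0.0025 m and y of plate_centre in the frame of jig above 0.0145 m and angle between the y axis of guide_plate and the y axis of jig, either way round below 0.05 rad), for 0.1 s.
At the end, for the whole second after the job is handed in: the plate lies flat on the jig board, turned over, at rest, its long edge within 3 mm of both back pins (square to 2.5 degrees) and its end within 3 mm of the end pin, and nothing touches it but the board and pins (all of step 2 and x of plate_centre in the frame of jig between -0.002 and 0.004 m and y of plate_centre in the frame of jig between 0.0155 and 0.0215 m and angle between the y axis of guide_plate and the y axis of jig, either way round below 0.045 rad and linear speed of guide_plate below 0.01 m/s).
It fails at once if the plate is picked up: both long edges more than 32 mm above the bench (22 mm if it is held about level by the fingers), or its middle more than 55 mm (height (world z) of each of edge_a, edge_b above 0.032 m or height (world z) of plate_centre above 0.055 m or (contact force between guide_plate and the fingers above 0.3 N and height (world z) of each of edge_a, edge_b above 0.022 m and (angle between guide_plate's own z axis and vertical below 0.5 rad or angle between guide_plate's own z axis and vertical above 2.64 rad))).
It fails at once if a bystander is moved by more than 20 mm (distance of any of caliper, alu_bracket, marker_black, tape_measure, oil_bottle, spray_can from where it was at the start of the episode above 0.02 m).
It also fails if it takes over 70 s, if anything falls off the work surface, if the arm or the gripper's body presses on something with over 40 N, if the wrist force passes 120 N, or if a joint passes its speed limit or range.

### The arm

A 6-joint arm with a two-finger parallel gripper is mounted at the origin on the work surface; the furniture and walls round the work are solid. World frame = base frame: x ahead of the robot, y to its left, z up, the work surface at z = 0. Lengths are in m, angles in degrees, forces in N, time in s.
With the tool pointing down it reaches from about 0.35 to 0.975 m from the base axis. Payload 7.1 kg.
Tool frame: the origin (TCP) lies at the very end of the fingers, on their centre line; the grasp point (between the pads) lies 19 mm behind it; z points along the fingers, y is the line along which they close (so a half turn about z gives the same grasp; the last joint's range is limited). The gripper opens to 88 mm and grips with 3 to 60 N. Pads are 20 mm wide; open, the fingers measure 115 mm over their backs; the gripper's body (75 mm by 178 mm) begins 61 mm behind the grasp point.
Start: joints at [63.083, 24.242, 93.386, -0, 62.372, -1.089], TCP at [0.272, 0.563, 0.223] pointing down, gripper open.
Joint ranges: [-172.04, 172.04], [-51.8, 120.97], [4.93, 147.93], [-75.15, 255.16], [6.16, 154.13], [-145.62, 145.62]. Speed limits (degrees/s): [136.94, 136.94, 172.46, 180, 180, 180].

### API

Orientations are given as a 3x3 rotation matrix whose columns are the frame's x, y, z axes.
In Python, from plant import sense, camera, get_calibration, close_job gives the robot as it stands.
- The arm moves only by the tool jog_arm, never from a script. Its argument "series" is one flat list of numbers, 4 for each row, row after row: the shift along the tool's x, y, z in mm, then the turn about the tool's z in degrees. A call has 1 to 12 rows; each row shifts and turns the commanded pose from where the row before left it, along the tool's axes as they then stand; what a row does not reach is not made up. A row lasts 1/12 s, in which the tool goes at most 41.7 mm and 7.16 degrees, less where a joint would pass 70% of its speed; a pose out of reach is approached as far as the arm can. A call with a gripper value outside its range is refused whole. "jaw" is the finger opening in mm, from 0 to 87.8, set as the call begins (left out, the last holds). The fingers move at their own pace and stop on an object; the grip force is fixed at half the most. Time passes only in rows, so rows that do not move let the fingers close. It gives the time, the measured TCP pose, the force, the opening and the grip force at its end, in the units of the state.
- sense(): the state, without advancing time (a new reading comes with each control period).
- camera(name): name is "scene" or "side" or "wrist"; returns the picture (480x640x3 uint8, blue, green, red); there is no depth.
- get_calibration(name): a dict with "mtx" (3x3 intrinsics, pixels), "extrinsics" (4x4, takes a point from camera to world coordinates). Camera axes: x right, y down, z forward; pixel columns grow to the right and rows downward; lengths in m; the calibration is good to about 2 mm. The wrist camera is an equidistant fisheye: a pixel r from the principal point sees the ray r / f radians off the axis. A picture is of the moment at which its call begins: read the wrist's pose just before it. get_calibration takes no time and is no camera call; for the wrist camera it gives the pose at the moment of the call.
- close_job(): hands the job in; it is judged then, once.
The state is a dict: "t": time; "qpos": joint angles; "qd": joint speeds; "joint_torque": joint torques, N m; "tool_pos": TCP position; "tool_rot": TCP orientation; "force": force on the tool from outside, world axes, zero at the start; "ft_torque": the same for the moment, N m; "gripper_width": opening from 0.0 (shut) to 1.0 (fully open); "gripper_force": force on a finger pad.
Only numpy, scipy, OpenCV 4.12 (cv2) and the standard library are available. Lean on these libraries where they do the work, as an engineer would, in place of code of your own. Each camera call takes 0.05 s, during which the arm holds its last target. There are 200 camera calls.

## Working session

There is one attempt and no reset: what is moved stays moved. The work goes in short steps, Python scripts to look and compute and a tool call to move; the robot and the scene stay as the last step left them, time stands still between calls to the robot, and variables do not carry over. Pictures are saved under pics/ and viewed, at most 10 in all, crops included, and the job is handed in when it is done.

Besides the shell and the picture viewer there is one more tool, called as name(argument=value, ...), one argument or row to a line, values as JSON. jog_arm: Moves the arm, as the interface text tells. Its arguments: {"type":"object","properties":{"series":{"type":"array"},"jaw":{"type":"number"}},"required":["series"]}

```bash
mkdir -p pics; ls; python3 - <<'E'
from plant import *
import cv2,json
s=sense();print(s)
for n in("scene","side","wrist"):
    im=camera(n);cv2.imwrite(f"pics/{n}0.png",im);c=get_calibration(n);print(n,c)
E
```

```text
pics
{'t': 0.0, 'qpos': array([ 6.30818231e+01,  2.42829034e+01,  9.34309801e+01, -1.08053329e-03,
        6.23726738e+01, -1.08804722e+00]), 'qd': array([ 0.06809959,  0.02127561,  0.06824166, -0.05441841, -0.10051986,
       -0.11356235]), 'joint_torque': array([ 3.84100604e-04, -5.44632483e+01, -2.73655468e+01,  6.44519599e-02,
        2.31462240e-02, -9.16956265e-05]), 'tool_pos': array([0.27204077, 0.56207457, 0.22192145]), 'tool_rot': array([[-9.00093587e-01,  4.35696094e-01, -6.69025967e-04],
       [ 4.35696608e-01,  9.00092568e-01, -1.35459338e-03],
       [ 1.19942575e-05, -1.51075316e-03, -9.99998859e-01]]), 'force': array([-0.18371837,  0.63921625, -0.39191676]), 'ft_torque': array([-0.03037185,  0.00688206,  0.00387334]), 'gripper_force': 0.0, 'gripper_width': 1.0027595435755696}
scene {'mtx': array([[609.11870392,   0.        , 315.62697045],
       [  0.        , 609.11870392, 238.5593863 ],
       [  0.        ,   0.        ,   1.        ]]), 'extrinsics': array([[ 0.88796087, -0.31282104,  0.33714759, -0.1367921 ],
       [-0.45954354, -0.57385235,  0.67787404, -1.16
[... 385 characters left out ...]
0.03870628,  0.49653709, -0.86715209,  1.48225779],
       [ 0.00990733, -0.86756904, -0.49721806,  0.88240545],
       [ 0.        ,  0.        ,  0.        ,  1.        ]])}
wrist {'mtx': array([[371.64829954,   0.        , 323.46785112],
       [  0.        , 371.64829954, 241.09673964],
       [  0.        ,   0.        ,   1.        ]]), 'extrinsics': array([[ 4.36080695e-01,  8.62190518e-01,  2.57800577e-01,
         2.00330601e-01],
       [ 8.99907550e-01, -4.17748867e-01, -1.25109097e-01,
         5.96367505e-01],
       [-1.71977936e-04,  2.86554348e-01, -9.58063973e-01,
         3.84384599e-01],
       [ 0.00000000e+00,  0.00000000e+00,  0.00000000e+00,
         1.00000000e+00]])}
```

View pics/scene0.png

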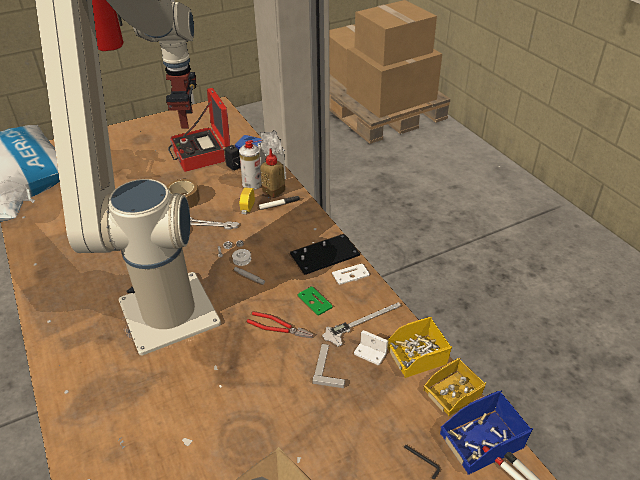

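View pics/side0.png

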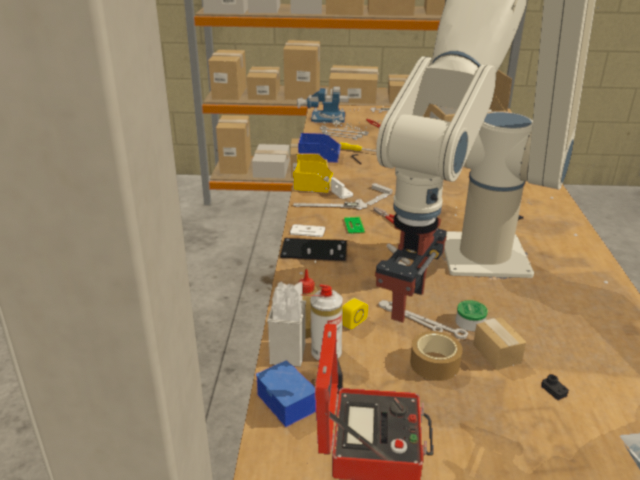

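The scene picture shows the black board around (325,253), the pale plate at (350,273), the green decoy at (315,300), the caliper at (365,322) and the bracket at (370,347). The side picture shows the board at (314,250) with the plate beyond it at (308,230).

```bash
cat > h.py <<'E'
import numpy as np,cv2
from plant import *
def ray(n,px,z,c=None):
    c=c or get_calibration(n);K=c["mtx"];E=c["extrinsics"]
    px=np.atleast_2d(px).astype(float);d=np.c_[(px-K[:2,2])/K[0,0],np.ones(len(px))]
    if n=="wrist":
        q=d[:,:2];r=np.linalg.norm(q,axis=1);d=np.c_[q*(np.sin(r)/np.maximum(r,1e-9))[:,None],np.cos(r)]
    w=d@E[:3,:3].T;o=E[:3,3]
    return o+w*((z-o[2])/w[:,2])[:,None]
def box(n,mask,z,seed):
    # hull corners by world-plane minAreaRect of the component at seed
    k,l,st,ce=cv2.connectedComponentsWithStats(mask.astype(np.uint8))
    i=l[seed[1],seed[0]]
    if i==0: i=1+np.argmin(np.linalg.norm(ce[1:]-seed,axis=1))
    cn=max(cv2.findContours((l==i).astype(np.uint8),0,1)[0],key=len)[:,0]
    P=ray(n,cn,z)[:,:2]
    return cv2.minAreaRect((P*1000).astype(np.float32)),cn,st[i]
E
python3 - <<'E'
from h import *
for n,sb,sp in(("scene",(325,258),(350,273)),("side",(300,252),(308,230))):
    im=cv2.imread(f"pics/{n}0.png");h=cv2.cvtColor(im,cv2.COLOR_BGR2HSV)
    b=h[:,:,2]<60; p=(h[:,:,2]>170)&(h[:,:,1]<50)
    for nm,m,s,z in(("board",b,sb,.01),("plate",p,sp,.006)):
        r,cn,st=box(n,m,z,s);print(n,nm,r,st,cv2.boxPoints(r).round().tolist())
im=cv2.imread("pics/scene0.png")[215:365,240:440];a=cv2.resize(im,None,fx=4,fy=4,interpolation=2);cv2.imwrite("pics/c1.png",a)
E
```

```text
scene board ((472.5992126464844, -2.9440155029296875), (107.6514663696289, 186.29164123535156), 88.72393798828125) [ 290  234   71   41 1514] [[378.0, -55.0], [565.0, -59.0], [567.0, 49.0], [381.0, 53.0]]
scene plate ((497.75311279296875, -108.30567169189453), (53.002235412597656, 94.39442443847656), 84.18050384521484) [332 264  37  21 373] [[448.0, -130.0], [542.0, -139.0], [547.0, -87.0], [453.0, -77.0]]
side board ((475.1408996582031, 11.479045867919922), (108.23780059814453, 175.31918334960938), 89.91473388671875) [ 281  239   65   22 1144] [[387.0, -43.0], [563.0, -43.0], [563.0, 65.0], [388.0, 66.0]]
side plate ((500.1141357421875, -103.74656677246094), (54.869773864746094, 97.0013198852539), 83.35567474365234) [290 225  35  11 296] [[449.0, -125.0], [545.0, -137.0], [551.0, -82.0], [455.0, -71.0]]
```

View pics/c1.png

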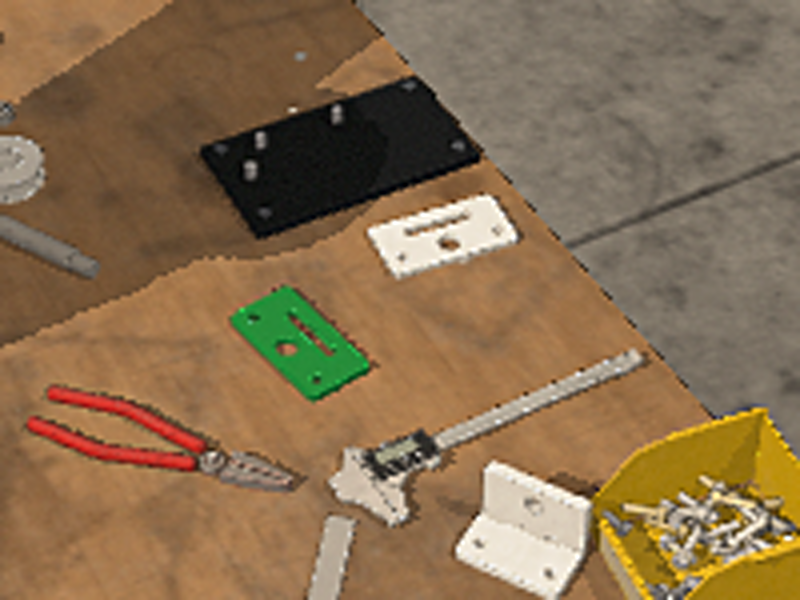

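The crop shows the board with its back pins at crop (337,113) and (262,140) and the end pin at (250,168). That puts board +x along about world +y and board +y along about world -x. The plate is about 30 mm in front of the front edge. I'll turn the tool so the finger line runs along the plate, raise it, and go over for a wrist view.

jog_arm(
  series=[0, 0, -10, 7.1, 0, 0, -10, 7.1, 0, 0, -10, 7.1, 0, 0, -10, 7.1, 0, 0, -10, 7.1, 0, 0, -10, 7.1, 0, 0, -10, 7.1, 0, 0, -10, 7.1, 0, 0, -10, 7.1],
  jaw=50,
)

```text
t: 0.9
tool_pos: [0.2721, 0.5623, 0.3128]
tool_rot: [[0.001, 1.0, -0.0], [1.0, -0.001, -0.001], [-0.001, -0.0, -1.0]]
force: [0.3, 0.8, 0.3]
gripper_width: 0.569
gripper_force: 0.0
```

jog_arm(
  series=[-38, 12, 0, 0, -38, 12, 0, 0, -38, 12, 0, 0, -38, 12, 0, 0, -38, 12, 0, 0, -38, 12, 0, 0, -38, 12, 0, 0, -38, 12, 0, 0, -38, 12, 0, 0, -38, 12, 0, 0, -38, 12, 0, 0, -38, 12, 0, 0],
)

```text
t: 1.9
tool_pos: [0.4184, 0.1053, 0.3128]
tool_rot: [[-0.005, 1.0, 0.0], [1.0, 0.005, 0.0], [0.0, 0.0, -1.0]]
force: [0.3, 0.2, -0.2]
gripper_width: 0.57
gripper_force: 0.0
```

jog_arm(
  series=[-38, 12, 0, 0, -38, 12, 0, 0, -38, 12, 0, 0, -30, 5, 0, 0, 0, 0, 0, 0, 0, 0, 0, 0],
)

```text
t: 2.4
tool_pos: [0.46, -0.0378, 0.3124]
tool_rot: [[-0.001, 1.0, -0.001], [1.0, 0.001, 0.0], [0.0, -0.001, -1.0]]
force: [-0.3, 1.2, -0.9]
gripper_width: 0.573
gripper_force: 0.0
```

```bash
python3 - <<'E'
from h import *
s=sense();print(s['t'],s['tool_pos'],s['tool_rot'],s['force'],s['qpos'])
np.savez("w1.npz",**get_calibration("wrist"));cv2.imwrite("pics/w1.png",camera("wrist"))
E
```

```text
2.4 [ 0.45999436 -0.03783985  0.31238609] [[-1.19128220e-03  9.99999049e-01 -6.94575386e-04]
 [ 9.99999249e-01  1.19148082e-03  2.85602337e-04]
 [ 2.86429638e-04 -6.94234632e-04 -9.99999718e-01]] [-0.32474503  1.22597368 -0.91401538] [-6.18809913e+00  4.09133115e+00  1.07708815e+02  1.28976367e-02
  6.82411826e+01 -6.26114577e+00]
```

View pics/w1.png

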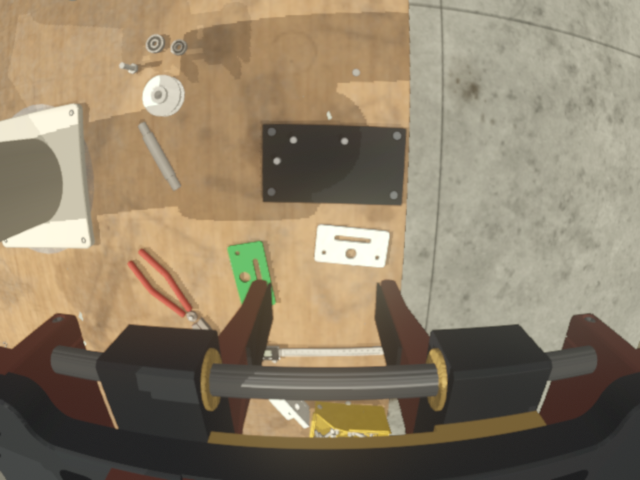

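The wrist picture shows the whole work: the board at pixels (263–406, 124–205), back pins at (293,140) and (345,141), the end pin at (277,161) and the plate at (315–390, 225–266).

```bash
python3 - <<'E'
from h import *
c=dict(np.load("w1.npz"));im=cv2.imread("pics/w1.png");h=cv2.cvtColor(im,cv2.COLOR_BGR2HSV)
def comp(m,s):
    l=cv2.connectedComponents(m.astype(np.uint8))[1];k=(l==l[s[1],s[0]]).astype(np.uint8)
    return max(cv2.findContours(k,0,1)[0],key=len)[:,0]
for nm,m,s,z in(("board",h[:,:,2]<65,(340,185),.01),("plate",(h[:,:,2]>150)&(h[:,:,1]<60),(325,235),.006)):
    cn=comp(m,s)
    P=ray("wrist",cn,z,c)[:,:2]*1000;r=cv2.minAreaRect(P.astype(np.float32));print(nm,[np.round(v,1) for v in r],cv2.boxPoints(r).round(1).tolist())
    # front and back long sides: line fits
    for sg in(-1,1):
        q=P[(np.abs(P[:,0]-r[0][0])<35)&(sg*(P[:,1]-r[0][1])>0)&(np.abs(P[:,1]-r[0][1])>15)]
        f=np.polyfit(q[:,0]-r[0][0],q[:,1],1);print(sg,f[1].round(1),np.degrees(np.arctan(f[0])).round(2),len(q))
print((ray("wrist",[(293,140),(345,141),(277,161)],.022,c)*1000).round(1))
print((ray("wrist",[(260,300),(272,310),(263,280),(378,282)],.3124,c)*1000).round(1))
E
```

```text
board [array([442.3, -82.9]), array([ 819.5, 1415. ]), np.float64(89.6)] [[-267.8999938964844, -487.8999938964844], [1147.0999755859375, -497.3999938964844], [1152.5999755859375, 322.1000061035156], [-262.3999938964844, 331.6000061035156]]
-1 -488.6 -0.47 39
1 215.4 -0.87 56
plate [array([ 496.2, -106. ]), array([53. , 97.4]), np.float64(84.5)] [[445.20001220703125, -127.69999694824219], [542.2000122070312, -137.0], [547.2999877929688, -84.19999694824219], [450.29998779296875, -74.9000015258789]]
-1 -131.6 -6.09 51
1 -80.0 -5.44 53
[[422.2  32.9  22. ]
 [484.9  31.6  22. ]
 [402.4   7.5  22. ]]
[[428.1 -37.8 312.4]
 [433.8 -43.1 312.4]
 [430.2 -27.1 312.4]
 [485.  -28.1 312.4]]
```

```bash
python3 - <<'E'
from h import *
c=dict(np.load("w1.npz"));im=cv2.imread("pics/w1.png");h=cv2.cvtColor(im,cv2.COLOR_BGR2HSV)
m=np.zeros((480,640),np.uint8);m[115:215,250:420]=(h[115:215,250:420,2]<75);print(h[185,340],h[112:130,340,2],h[198:214,340,2])
m=cv2.morphologyEx(m,cv2.MORPH_OPEN,np.ones((3,3)))
cn=max(cv2.findContours(m,0,1)[0],key=len)[:,0]
P=ray("wrist",cn,.01,c)[:,:2]*1000;r=cv2.minAreaRect(P.astype(np.float32));print(r,cv2.boxPoints(r).round(1).tolist())
for sg in(-1,1):
    q=P[(np.abs(P[:,0]-r[0][0])<75)&(sg*(P[:,1]-r[0][1])>35)]
    f=np.polyfit(q[:,0]-r[0][0],q[:,1],1);print(sg,f[1].round(1),np.degrees(np.arctan(f[0])).round(2),len(q))
E
```

```text
[22 36 77] [160 158 157 155 155 155 156 155 153 149 141 132 115  89  69  64  63  63] [ 85  86  86  87  97 143 192 204 208 209 210 210 210 210 210 211]
((466.32891845703125, 3.3326377868652344), (95.47285461425781, 167.1605224609375), 89.06497955322266) [[382.0, -43.0], [549.0999755859375, -45.79999923706055], [550.7000122070312, 49.70000076293945], [383.5, 52.400001525878906]]
-1 -34.0 9.37 54
1 49.1 -3.65 112
```

```bash
python3 - <<'E'
from h import *
c=dict(np.load("w1.npz"));im=cv2.imread("pics/w1.png");g=cv2.GaussianBlur(im,(3,3),0)[:,:,2].astype(int)
def edge(cols,a,b):
    pts=[(x,a+np.argmax(np.abs(np.diff(g[a:b,x])))+.5) for x in cols];P=ray("wrist",pts,.01,c)*1000
    f=np.polyfit(P[:,0]-470,P[:,1],1);res=P[:,1]-np.polyval(f,P[:,0]-470);k=np.abs(res)<2
    f=np.polyfit(P[k,0]-470,P[k,1],1);print(f[1].round(1),np.degrees(f[0]).round(2),k.sum())
edge(range(285,385,4),196,212);edge(range(300,390,4),118,134)
for row in(150,180):
    pts=[(a+np.argmax(np.abs(np.diff(g[row,a:b])))+.5,row) for a,b in((255,272),(396,416))];print((ray("wrist",pts,.01,c)*1000).round(1)[:,:2])
E
```

```text
-47.3 -1.51 25
52.0 -1.32 23
[[381.5  21. ]
 [560.9  21.8]]
[[380.6 -17.2]
 [559.6 -16.6]]
```

```bash
python3 - <<'E'
from h import *
print((ray("scene",[(350,325),(400,304),(355,327),(401,308),(365,345),(390,340)],.005)*1000).round(0))
E
```

```text
[[ 402. -273.    5.]
 [ 556. -272.    5.]
 [ 410. -285.    5.]
 [ 551. -285.    5.]
 [ 403. -348.    5.]
 [ 466. -363.    5.]]
```

jog_arm(
  series=[-31, 9.8, 0, 1.4, -31, 9.8, 0, 0, -31, 9.8, 0, 0, -31, 9.6, 0, 0, 0, 0, 40, 0, 0, 0, 40, 0, 0, 0, 40, 0, 0, 0, 40, 0, 0, 0, 40, 0, 0, 0, 40, 0, 0, 0, 30, 0, 0, 0, 0, 0],
)

```text
t: 3.45
tool_pos: [0.4935, -0.158, 0.0375]
tool_rot: [[0.018, 1.0, -0.01], [1.0, -0.018, 0.004], [0.003, -0.01, -1.0]]
force: [-0.3, -0.6, 0.4]
gripper_width: 0.568
gripper_force: 0.0
```

jog_arm(
  series=[0, 0, 15, 0, 0, 0, 10, 0, 0, 0, 8, 0, 0, 0, 4, 0, 0, 0, 2, 0, 0, 0, 0, 0, 0, 0, 0, 0],
)

```text
t: 4.03
tool_pos: [0.4978, -0.1612, 0.0043]
tool_rot: [[0.02, 1.0, 0.001], [1.0, -0.02, -0.0], [-0.0, 0.001, -1.0]]
force: [-0.1, 0.2, -0.3]
gripper_width: 0.568
gripper_force: 0.0
```

jog_arm(
  series=[0, 0, 1.8, 0.2, 4, 0, 0, 0, 4, 0, 0, 0, 4, 0, 0, 0, 4, 0, 0, 0, 4, 0, 0, 0, 4, 0, 0, 0, 4, 0, 0, 0, 4, 0, 0, 0, 4, 0, 0, 0, 4, 0, 0, 0, 4, 0, 0, 0],
)

```text
t: 5.03
tool_pos: [0.4985, -0.1168, 0.0019]
tool_rot: [[0.023, 1.0, 0.0], [1.0, -0.023, -0.0], [-0.0, 0.0, -1.0]]
force: [-0.5, -1.2, 1.7]
gripper_width: 0.57
gripper_force: 0.9
```

jog_arm(
  series=[2, 0, 0, 0, 2, 0, 0, 0, 1, 0, 0, 0, 1, 0, 0, 0, 0, 0, 0, 0],
)

```text
t: 5.45
tool_pos: [0.4986, -0.1109, 0.0019]
tool_rot: [[0.023, 1.0, -0.0], [1.0, -0.023, 0.0], [0.0, -0.0, -1.0]]
force: [0.3, -0.4, 0.2]
gripper_width: 0.571
gripper_force: 0.2
```

jog_arm(
  series=[1, 0, 0, 0, 1, 0, 0, 0, 0, 0, 0, 0],
)

```text
t: 5.7
tool_pos: [0.4985, -0.1099, 0.0019]
tool_rot: [[0.023, 1.0, -0.0], [1.0, -0.023, -0.001], [-0.001, 0.0, -1.0]]
force: [-1.4, -9.2, 0.4]
gripper_width: 0.57
gripper_force: 4.2
```

jog_arm(
  series=[1, 0, 0, 0, 0.5, 0, 0, 0, 0, 0, 0, 0],
)

```text
t: 5.95
tool_pos: [0.4986, -0.1097, 0.0019]
tool_rot: [[0.022, 1.0, 0.0], [1.0, -0.022, -0.002], [-0.002, 0.0, -1.0]]
force: [-2.8, -18.4, -0.3]
gripper_width: 0.566
gripper_force: 9.0
```

```bash
python3 - <<'E'
from h import *
s=sense();print(s['t'],s['tool_pos'],s['force'])
im=camera("wrist");cv2.imwrite("pics/w2.png",cv2.resize(im[100:420,180:580],None,fx=2,fy=2)[:600])
E
```

```text
5.95 [ 0.49861173 -0.10969991  0.00189299] [ -2.84026429 -18.40456221  -0.30067059]
```

View pics/w2.png

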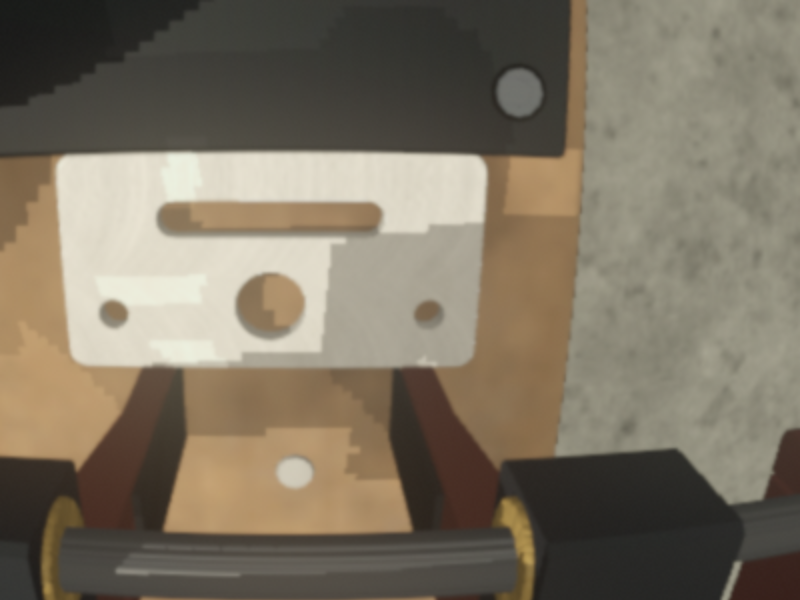

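The plate sits square against the board's front edge (crop row about 153) with both fingers behind its far edge (row about 365), preloaded at 18 N. Now I'll lift the far edge by friction along an arc about the wall.

jog_arm(
  series=[-0.1, 0, -2, 0, -0.1, 0, -2.1, 0, 0.1, 0, -2.1, 0, 0.1, 0, -2, 0, 0, 0, 0, 0],
)

```text
t: 6.42
tool_pos: [0.4986, -0.1093, 0.0104]
tool_rot: [[0.023, 1.0, 0.0], [1.0, -0.023, -0.002], [-0.002, 0.0, -1.0]]
force: [-2.7, -14.0, 0.8]
gripper_width: 0.568
gripper_force: 6.9
```

```bash
python3 - <<'E'
from h import *
s=sense();print(s['t'],s['tool_pos'],s['force'],s['ft_torque'])
im=camera("wrist");cv2.imwrite("pics/w3.png",cv2.resize(im[100:420,180:580],None,fx=2,fy=2)[:600])
E
```

```text
6.4167 [ 0.49864094 -0.10925686  0.01035896] [ -2.73672552 -13.9556052    0.76183841] [-2.56111994  0.52024069 -0.06319212]
```

View pics/w3.png

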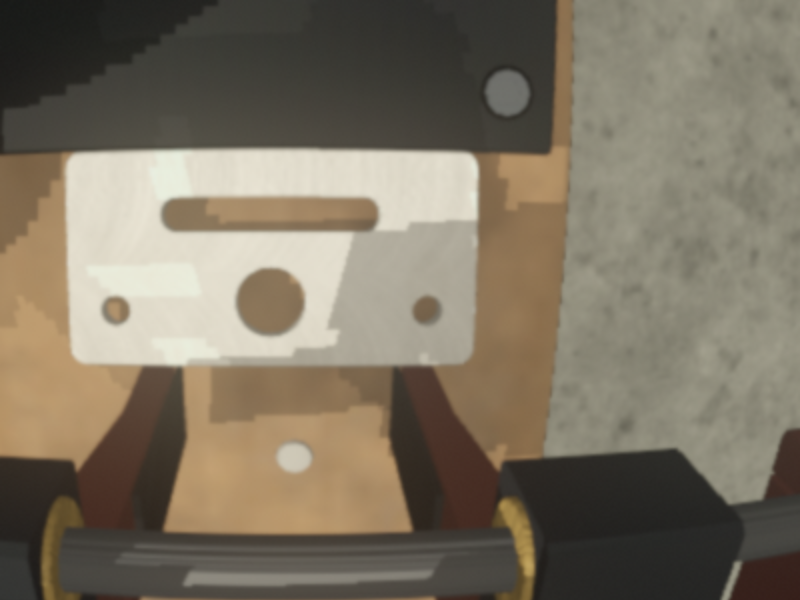

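The plate's near edge has kept its place relative to the fingers (row about 363) while the board and bench edges have receded, so the edge is rising with them. I'll continue along the arc.

jog_arm(
  series=[0.2, 0, -2, 0, 0.3, 0, -2, 0, 0.4, 0, -2, 0, 0.5, 0, -1.9, 0, 0.6, 0, -1.9, 0, 0.6, 0, -1.9, 0, 0.8, 0, -1.8, 0, 0.9, 0, -1.8, 0, 0, 0, 0, 0],
)

```text
t: 7.22
tool_pos: [0.4989, -0.1048, 0.026]
tool_rot: [[0.023, 1.0, 0.001], [1.0, -0.023, -0.002], [-0.002, 0.001, -1.0]]
force: [-2.2, -11.9, 5.2]
gripper_width: 0.569
gripper_force: 6.6
```

jog_arm(
  series=[0.9, 0, -1.7, 0, 1, 0, -1.7, 0, 1.1, 0, -1.6, 0, 1.1, 0, -1.6, 0, 1.3, 0, -1.5, 0, 1.3, 0, -1.4, 0, 1.4, 0, -1.4, 0, 1.4, 0, -1.3, 0, 0, 0, 0, 0],
)

```text
t: 7.97
tool_pos: [0.4994, -0.0948, 0.0384]
tool_rot: [[0.023, 1.0, 0.001], [1.0, -0.023, -0.001], [-0.001, 0.001, -1.0]]
force: [-2.1, -8.8, 8.7]
gripper_width: 0.562
gripper_force: 6.1
```

```bash
python3 - <<'E'
from h import *
s=sense();print(s['t'],s['tool_pos'],s['force'],s['ft_torque'])
im=camera("wrist")[100:420,180:580];im2=camera("side")[200:280,260:360]
cv2.imwrite("pics/w4.png",np.hstack([im,cv2.resize(im2,(400,320))]))
E
```

```text
7.9667 [ 0.49938422 -0.09482986  0.03841373] [-2.05287706 -8.84502937  8.65040687] [-1.56818219  0.51325708  0.02870613]
```

View pics/w4.png

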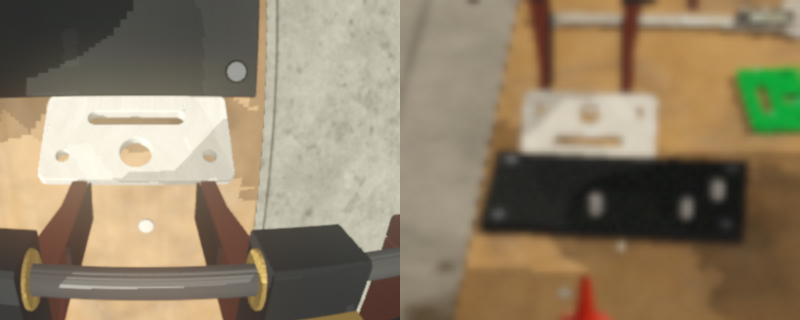

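The left half shows the plate foreshortened and still at the fingers. The right half (side view) shows it standing at about 50° in front of the board. I'll go on to about 70°.

jog_arm(
  series=[1.5, 0, -1.2, 0, 1.6, 0, -1.2, 0, 1.6, 0, -1.1, 0, 1.7, 0, -1, 0, 1.7, 0, -0.9, 0, 1.8, 0, -0.8, 0, 1.8, 0, -0.8, 0, 1.9, 0, -0.7, 0, 0, 0, 0, 0],
)

```text
t: 8.82
tool_pos: [0.5, -0.081, 0.0466]
tool_rot: [[0.023, 1.0, 0.002], [1.0, -0.023, -0.001], [-0.001, 0.002, -1.0]]
force: [-3.4, -7.7, 14.8]
gripper_width: 0.572
gripper_force: 8.4
```

jog_arm(
  series=[1.9, 0, -0.6, 0, 1.9, 0, -0.5, 0, 2, 0, -0.4, 0, 2, 0, -0.3, 0, 0, 0, 0, 0],
)

```text
t: 9.23
tool_pos: [0.5002, -0.0729, 0.0488]
tool_rot: [[0.023, 1.0, 0.002], [1.0, -0.023, -0.001], [-0.001, 0.002, -1.0]]
force: [-2.8, -5.4, 21.3]
gripper_width: 0.569
gripper_force: 10.7
```

jog_arm(
  series=[2, 0, -0.4, 0, 2, 0, -0.3, 0, 2, 0, -0.3, 0, 1.2, 0, -0.3, 0, 0, 0, 0, 0, 0, 0, 0, 0],
)

```text
t: 9.73
tool_pos: [0.5004, -0.0653, 0.0498]
tool_rot: [[0.023, 1.0, 0.002], [1.0, -0.023, -0.0], [-0.0, 0.002, -1.0]]
force: [-3.0, -1.3, 17.5]
gripper_width: 0.569
gripper_force: 8.8
```

```bash
python3 - <<'E'
from h import *
s=sense();print(s['t'],s['tool_pos'],s['force'],s['ft_torque'])
im=camera("wrist")[100:420,180:580];im2=camera("side")[200:280,260:360]
cv2.imwrite("pics/w5.png",np.hstack([im,cv2.resize(im2,(400,320))]))
E
```

```text
9.7333 [ 0.50037693 -0.06528303  0.04976043] [-3.04135857 -1.30785354 17.45501206] [-0.11218025  0.60373073 -0.03460444]
```

View pics/w5.png

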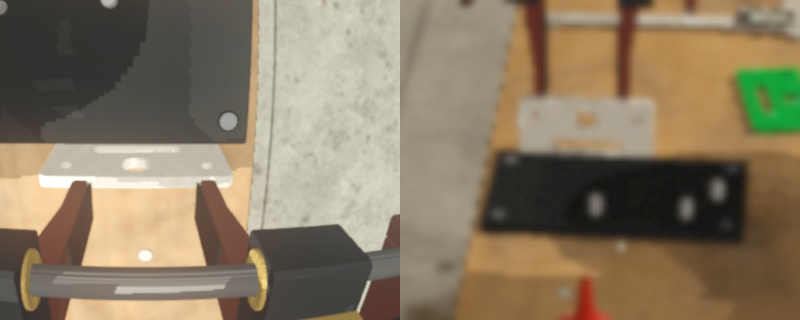

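The plate stands nearly upright (about 88°) against the front edge, with the fingertips on its top edge. I'll release upward, back off, come down behind it and push it over.

jog_arm(
  series=[0, 0, -1, 0, 0, 0, -1, 0, 0, 0, -1, 0, 0, 0, -2, 0, 0, 0, -4, 0, -5, 0, -4, 0, -8, 0, 0, 0, -8, 0, 0, 0, 0, 0, 0, 0],
)

```text
t: 10.58
tool_pos: [0.4993, -0.0877, 0.0615]
tool_rot: [[0.024, 1.0, 0.001], [1.0, -0.024, -0.0], [-0.0, 0.001, -1.0]]
force: [-0.3, 0.2, -0.3]
gripper_width: 0.572
gripper_force: 0.0
```

jog_arm(
  series=[0, 0, 10, 0, 0, 0, 10, 0, 0, 0, 10, 0, 0, 0, 3, 0, 0, 0, 0, 0],
)

```text
t: 11.0
tool_pos: [0.498, -0.0858, 0.0267]
tool_rot: [[0.023, 1.0, -0.003], [1.0, -0.023, 0.001], [0.001, -0.003, -1.0]]
force: [0.2, 0.5, 0.4]
gripper_width: 0.572
gripper_force: 0.0
```

```bash
python3 - <<'E'
from h import *
s=sense();print(s['t'],s['tool_pos'],s['force'],s['ft_torque'])
im=camera("wrist")[100:420,180:580];im2=camera("side")[200:280,260:360]
cv2.imwrite("pics/w6.png",np.hstack([im,cv2.resize(im2,(400,320))]))
E
```

```text
11.0 [ 0.49795448 -0.08578069  0.02671751] [0.20320057 0.46229221 0.42011596] [-0.03684456  0.04801571  0.02402516]
```

View pics/w6.png

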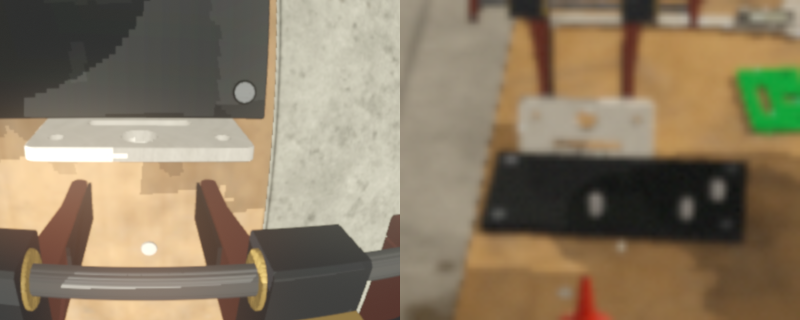

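The plate stands by itself (side view, left of the fingers at (585,125)), with the fingers clear behind it. I'll push it over.

jog_arm(
  series=[5, 0, 0, 0, 5, 0, 0, 0, 5, 0, 0, 0, 2, 0, 0, 0, 2, 0, 0, 0, 2, 0, 0, 0, 2, 0, 0, 0, 2, 0, 0, 0, 2, 0, 0, 0, 2, 0, 0, 0, 2, 0, 0, 0, 2, 0, 0, 0],
)

```text
t: 12.1
tool_pos: [0.4999, -0.053, 0.0283]
tool_rot: [[0.023, 1.0, -0.0], [1.0, -0.023, 0.0], [0.0, -0.0, -1.0]]
force: [-0.0, 0.5, -0.1]
gripper_width: 0.57
gripper_force: 0.0
```

jog_arm(
  series=[2, 0, 0, 0, 2, 0, 0, 0, 2, 0, 0, 0, 0, 0, 0, 0, 0, 0, 0, 0, 0, 0, 0, 0],
)

```text
t: 12.6
tool_pos: [0.5001, -0.0472, 0.0284]
tool_rot: [[0.023, 1.0, -0.0], [1.0, -0.023, -0.0], [-0.0, -0.0, -1.0]]
force: [0.0, 0.3, 0.3]
gripper_width: 0.566
gripper_force: 0.0
```

```bash
cat > look.py <<'E'
from h import *
s=sense();print(s['t'],s['tool_pos'],s['force'])
c=get_calibration("wrist");im=camera("wrist");h=cv2.cvtColor(im,cv2.COLOR_BGR2HSV)
m=((h[:,:,2]>110)&(h[:,:,1]<60)).astype(np.uint8)
yy,xx=np.mgrid[:480,:640];W=ray("wrist",np.c_[xx.ravel(),yy.ravel()],.016,c).reshape(480,640,3)
m[(W[...,0]<.37)|(W[...,0]>.56)|(W[...,1]<-.075)|(W[...,1]>.06)|(yy>330)]=0
m=cv2.morphologyEx(m,cv2.MORPH_OPEN,np.ones((3,3)))
cn=max(cv2.findContours(m,0,1)[0],key=cv2.contourArea)[:,0]
r=cv2.minAreaRect((ray("wrist",cn,.016,c)[:,:2]*1000).astype(np.float32));print(np.round(r[0],1),np.round(r[1],1),round(r[2],1))
a=np.radians(-1.35);ey=np.array([-np.cos(a),-np.sin(a)]);ex=np.array([-ey[1]*-1*-1,0]);ex=np.array([-np.sin(a),np.cos(a)])
o=np.array([453.5,32.2])-30*ex-19*ey;d=np.array(r[0])-o;print("board xy",(d@ex).round(1),(d@ey).round(1),"corners",cv2.boxPoints(r).round(1).tolist())
import sys
if len(sys.argv)>1: cv2.imwrite(f"pics/{sys.argv[1]}.png",np.hstack([im[60:380,160:560],cv2.resize(camera("side")[200:280,260:360],(400,320))]))
E
python3 look.py w7
```

```text
12.6 [ 0.50006114 -0.04720402  0.0283781 ] [0.0327253  0.28573508 0.30524208]
[498.  -35.1] [107.1  66. ] 4.5
board xy -36.2 -27.0 corners [[442.0, -6.400000095367432], [447.20001220703125, -72.19999694824219], [554.0, -63.79999923706055], [548.7999877929688, 2.0]]
```

View pics/w7.png

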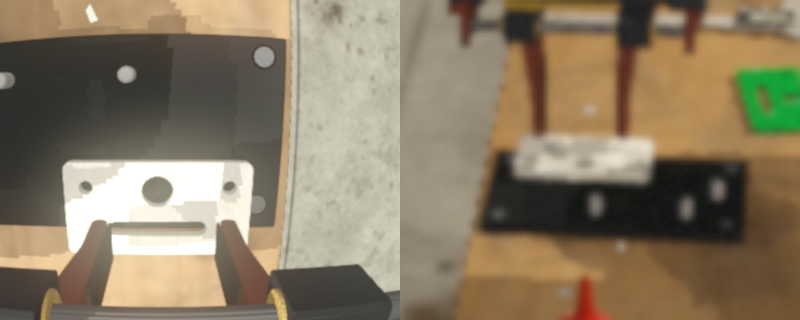

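The plate has fallen onto the board with its other face up (slot now near the front), centre about board (-35,-26), with nothing touching it. Now I'll go back, lower and push it partway toward the back pins.

jog_arm(
  series=[-8, 0, -2, 0, -8, 0, 0, 0, -8, 0, 0, 0, -8, 0, 0, 0, 0, 0, 6, 0, 0, 0, 6, 0, 0, 0, 4, 0, 0, 0, 2.3, 0, 0, 0, 0, 0, 0, 0, 0, 0],
)

```text
t: 13.53
tool_pos: [0.4991, -0.0789, 0.0117]
tool_rot: [[0.023, 1.0, -0.001], [1.0, -0.023, 0.0], [0.0, -0.001, -1.0]]
force: [-0.6, -0.6, -1.3]
gripper_width: 0.569
gripper_force: 0.0
```

jog_arm(
  series=[4, 0, 0, 0, 4, 0, 0, 0, 4, 0, 0, 0, 4, 0, 0, 0, 3, 0, 0, 0, 3, 0, 0, 0, 3, 0, 0, 0, 3, 0, 0, 0, 3, 0, 0, 0, 3, 0, 0, 0, 3, 0, 0, 0, 1, 0, 0, 0],
)

```text
t: 14.53
tool_pos: [0.5003, -0.0409, 0.0122]
tool_rot: [[0.023, 1.0, 0.0], [1.0, -0.023, -0.0], [-0.0, 0.0, -1.0]]
force: [-0.5, -2.1, 1.8]
gripper_width: 0.571
gripper_force: 1.2
```

jog_arm(
  series=[0, 0, 0, 0, -5, 0, 0, 0, -5, 0, 0, 0, 0, 0, 0, 0],
)

```text
t: 14.87
tool_pos: [0.4998, -0.052, 0.012]
tool_rot: [[0.024, 1.0, -0.0], [1.0, -0.024, 0.0], [0.0, -0.0, -1.0]]
force: [-0.4, 0.5, -0.3]
gripper_width: 0.565
gripper_force: 0.0
```

```bash
python3 look.py w8
```

```text
14.8667 [ 0.49983188 -0.05199102  0.01196243] [-0.35709239  0.47903371 -0.30847908]
[503.3  -7.7] [112.8  70.8] 7.3
board xy -8.7 -31.7 corners [[442.8999938964844, 20.299999237060547], [451.79998779296875, -49.900001525878906], [563.7000122070312, -35.599998474121094], [554.7999877929688, 34.599998474121094]]
```

jog_arm(
  series=[0, 0, -15, 0, 0, 0, -15, 0, 12, 17, 0, 0, 12, 17, 0, 0, 12, 17, 0, 0, 12, 17, 0, 0, 0, 0, 0, 0, 0, 0, 0, 0],
  jaw=0,
)

```text
t: 15.63
tool_pos: [0.5692, -0.0044, 0.0419]
tool_rot: [[0.022, 1.0, -0.0], [1.0, -0.022, -0.0], [-0.0, -0.0, -1.0]]
force: [0.1, -0.4, -0.7]
gripper_width: 0.011
gripper_force: 0.0
```

jog_arm(
  series=[0, 0, 10, 0, 0, 0, 10, 0, 0, 0, 8, 0, 0, 0, 2, 0, 0, 0, 0, 0, 0, 0, 0, 0],
)

```text
t: 16.13
tool_pos: [0.5685, -0.0051, 0.0115]
tool_rot: [[0.024, 1.0, -0.001], [1.0, -0.024, 0.0], [-0.0, -0.001, -1.0]]
force: [-0.6, -1.1, 1.1]
gripper_width: 0.001
gripper_force: 0.0
```

```bash
cat > look2.py <<'E'
from h import *
# side-by-side use: plate by brightest low-saturation blob in the wrist view; edges by percentiles in board axes
s=sense();print(s['t'],s['tool_pos'].round(4),s['force'].round(1))
a=np.radians(-1.35);ey=np.array([-np.cos(a),-np.sin(a)]);ex=np.array([-np.sin(a),np.cos(a)]);o=np.array([453.5,32.2])-30*ex-19*ey
for n in("wrist","side","scene"):
    c=get_calibration(n);im=camera(n);h=cv2.cvtColor(im,cv2.COLOR_BGR2HSV)
    yy,xx=np.mgrid[:480,:640];W=ray(n,np.c_[xx.ravel(),yy.ravel()],.016,c)[:,:2]*1000-o
    B=np.c_[W@ex,W@ey].reshape(480,640,2)
    m=(h[:,:,2]>120)&(h[:,:,1]<70)&(abs(B[...,0])<48)&(abs(B[...,1])<88)&(yy<330 if n=="wrist" else True)
    k,l,st,ce=cv2.connectedComponentsWithStats(m.astype(np.uint8),connectivity=4);i=1+np.argmax(st[1:,4]);b=B[l==i]
    r=cv2.minAreaRect(b.astype(np.float32))
    print(n,"x",np.percentile(b[:,0],[1,99]).round(1),"y",np.percentile(b[:,1],[1,99]).round(1),np.round(r[0],1),np.round(r[1],1),round(r[2],1),len(b))
E
python3 look2.py
```

```text
16.1333 [ 0.5685 -0.0051  0.0115] [-0.6 -1.1  1.1]
wrist x [-21.4  20.7] y [-72.8  21.4] [ -1.3 -25.3] [44.6 96.7] 0.7 12389
side x [-36.6  27.2] y [-77.5  17.3] [ -3.  -30.4] [97.5 67.8] 88.8 405
scene x [-33.5  18.4] y [-75.1  19. ] [ -7.8 -27.7] [96.6 52.3] 89.6 366
```

jog_arm(
  series=[0, -4, 0, 0, 0, -4, 0, 0, 0, -4, 0, 0, 0, -4, 0, 0, 0, -4, 0, 0, 0, -4, 0, 0, 0, -4, 0, 0, 0, -4, 0, 0, 0, -4, 0, 0, 0, -4, 0, 0, 0, -4, 0, 0, 0, -3, 0, 0],
)

```text
t: 17.28
tool_pos: [0.5217, -0.0037, 0.0121]
tool_rot: [[0.023, 1.0, 0.0], [1.0, -0.023, -0.0], [-0.0, 0.0, -1.0]]
force: [0.6, 0.6, -0.1]
gripper_width: 0.008
gripper_force: 0.6
```

jog_arm(
  series=[0, -1, 0, 0, 0, -1, 0, 0, 0, -1, 0, 0, 0, 0, 0, 0],
)

```text
t: 17.62
tool_pos: [0.5191, -0.0036, 0.0121]
tool_rot: [[0.023, 1.0, 0.0], [1.0, -0.023, -0.0], [-0.0, 0.0, -1.0]]
force: [0.6, -0.4, 0.4]
gripper_width: 0.004
gripper_force: 0.3
```

```bash
python3 look2.py
```

```text
17.6167 [ 0.5191 -0.0036  0.0121] [ 0.6 -0.4  0.4]
wrist x [-20.3  20.6] y [-36.5  57. ] [ 1.2 10.5] [42.9 97.8] 3.1 12566
side x [-35.6  27.2] y [-41.5  52.4] [-2.6  5.1] [96.8 67.9] 89.7 399
scene x [-33.9  17.5] y [-39.2  54.8] [-8.1  7.9] [52.6 97.1] 1.0 371
```

jog_arm(
  series=[0, -2, 0, 0, 0, -2, 0, 0, 0, -1, 0, 0, 0, -1, 0, 0, 0, -1, 0, 0, 0, 0, 0, 0],
)

```text
t: 18.27
tool_pos: [0.5117, -0.0035, 0.012]
tool_rot: [[0.023, 1.0, -0.0], [1.0, -0.023, 0.0], [-0.0, -0.0, -1.0]]
force: [0.0, 0.4, 0.6]
gripper_width: 0.006
gripper_force: 0.1
```

jog_arm(
  series=[0, -1, 0, 0, 0, -0.5, 0, 0, 0, 0, 0, 0],
)

```text
t: 18.52
tool_pos: [0.5104, -0.0034, 0.012]
tool_rot: [[0.023, 1.0, -0.0], [1.0, -0.023, -0.0], [-0.0, -0.0, -1.0]]
force: [0.4, -0.7, -1.0]
gripper_width: 0.005
gripper_force: 0.2
```

jog_arm(
  series=[0, -1, 0, 0, 0, -0.5, 0, 0, 0, 0, 0, 0],
)

```text
t: 18.77
tool_pos: [0.509, -0.0034, 0.012]
tool_rot: [[0.023, 1.0, -0.0], [1.0, -0.023, -0.0], [-0.0, -0.0, -1.0]]
force: [0.7, 0.3, -0.4]
gripper_width: 0.004
gripper_force: 0.3
```

```bash
python3 look2.py
```

```text
18.7667 [ 0.509  -0.0034  0.012 ] [ 0.7  0.3 -0.4]
wrist x [-20.3  20.6] y [-26.2  72.1] [ 1.1 25. ] [ 43.1 106.6] 3.1 12776
side x [-35.4  26.9] y [-32.   64.5] [-2.4 17. ] [100.5  67.6] 89.7 408
scene x [-33.8  17.6] y [-28.9  64.3] [-7.8 17.5] [95.7 53. ] 89.6 355
```

jog_arm(
  series=[0, -1, 0, 0, 0, -0.5, 0, 0, 0, 0, 0, 0],
)

```text
t: 19.17
tool_pos: [0.5084, -0.0034, 0.0123]
tool_rot: [[0.023, 1.0, 0.002], [1.0, -0.023, -0.0], [-0.0, 0.002, -1.0]]
force: [3.8, 0.1, 0.9]
gripper_width: 0.006
gripper_force: 1.7
```

jog_arm(
  series=[0, -1, 0, 0, 0, 0, 0, 0],
)

```text
t: 19.33
tool_pos: [0.5081, -0.0034, 0.0125]
tool_rot: [[0.023, 1.0, 0.003], [1.0, -0.023, -0.0], [-0.0, 0.003, -1.0]]
force: [4.7, -0.7, -1.2]
gripper_width: 0.004
gripper_force: 2.6
```

The force rose to about 4.7 N, so the plate's end has met the end pin. Next is the push against the back pins with both fingertips.

jog_arm(
  series=[0, 4, 0, 0, 0, 6, 0, 0, 0, 0, -15, 0, 0, 0, -15, 0, -12, -16, 0, 0, -12, -16, 0, 0, -12, -16, 0, 0, -12, -16, 0, 0, 0, 0, 0, 0, 0, 0, 0, 0],
  jaw=50,
)

```text
t: 20.17
tool_pos: [0.4506, -0.0503, 0.0419]
tool_rot: [[0.025, 1.0, -0.002], [1.0, -0.025, 0.0], [0.0, -0.002, -1.0]]
force: [0.3, 0.2, 0.2]
gripper_width: 0.567
gripper_force: 0.0
```

jog_arm(
  series=[0, 0, 10, 0, 0, 0, 10, 0, 0, 0, 8, 0, 0, 0, 2, 0, 0, 0, 0, 0, 0, 0, 0, 0],
)

```text
t: 20.67
tool_pos: [0.4514, -0.0498, 0.0116]
tool_rot: [[0.023, 1.0, -0.001], [1.0, -0.023, 0.0], [0.0, -0.001, -1.0]]
force: [0.7, -0.8, 0.0]
gripper_width: 0.567
gripper_force: 0.0
```

```bash
python3 look2.py
```

```text
20.6667 [ 0.4514 -0.0498  0.0116] [ 0.7 -0.8  0. ]
wrist x [-30.7  19. ] y [-26.6  70. ] [-5.9 24.3] [ 50.8 104.2] 0.2 22004
side x [-30.  27.] y [-31.2  64.3] [-0.3 17.3] [100.   63.4] 89.7 372
scene x [-33.5   6.6] y [-28.4  23.3] [-11.9  -2.5] [31.8 60.5] 62.8 104
```

jog_arm(
  series=[3, 0, 0, 0, 3, 0, 0, 0, 2, 0, 0, 0, 1.5, 0, 0, 0, 1.5, 0, 0, 0, 1.5, 0, 0, 0, 1, 0, 0, 0, 1, 0, 0, 0, 0, 0, 0, 0],
)

```text
t: 21.57
tool_pos: [0.4521, -0.0355, 0.0121]
tool_rot: [[0.023, 1.0, 0.0], [1.0, -0.023, -0.0], [-0.0, 0.0, -1.0]]
force: [1.1, -1.2, -0.7]
gripper_width: 0.567
gripper_force: 0.3
```

jog_arm(
  series=[1, 0, 0, 0, 1, 0, 0, 0, 0, 0, 0, 0],
)

```text
t: 21.82
tool_pos: [0.452, -0.0335, 0.0121]
tool_rot: [[0.023, 1.0, 0.0], [1.0, -0.023, -0.0], [-0.0, 0.0, -1.0]]
force: [0.9, -1.4, 0.8]
gripper_width: 0.567
gripper_force: 0.6
```

jog_arm(
  series=[1, 0, 0, 0, 1, 0, 0, 0, 0, 0, 0, 0],
)

```text
t: 22.07
tool_pos: [0.452, -0.032, 0.0121]
tool_rot: [[0.023, 1.0, 0.0], [1.0, -0.023, -0.001], [-0.001, 0.0, -1.0]]
force: [0.1, -8.2, 1.3]
gripper_width: 0.572
gripper_force: 3.9
```

jog_arm(
  series=[0.7, 0, 0, 0, 0.7, 0, 0, 0, 0, 0, 0, 0],
)

```text
t: 22.32
tool_pos: [0.4521, -0.0316, 0.0121]
tool_rot: [[0.022, 1.0, 0.0], [1.0, -0.022, -0.002], [-0.002, 0.0, -1.0]]
force: [-0.3, -17.8, 1.4]
gripper_width: 0.567
gripper_force: 8.9
```

jog_arm(
  series=[-2, 0, 0, 0, -4, 0, 0, 0, -4, 0, 0, 0, 0, 0, -15, 0, 0, 0, -15, 0, 11, 17, 0, 0, 11, 17, 0, 0, 11, 17, 0, 0, 11, 16, 0, 0, 0, 0, 0, 0, 0, 0, 0, 0],
  jaw=0,
)

```text
t: 23.23
tool_pos: [0.5195, 0.0026, 0.0418]
tool_rot: [[0.022, 1.0, -0.001], [1.0, -0.022, 0.0], [0.0, -0.001, -1.0]]
force: [-0.2, -0.1, -0.6]
gripper_width: 0.005
gripper_force: 0.0
```

jog_arm(
  series=[0, 0, 10, 0, 0, 0, 10, 0, 0, 0, 8, 0, 0, 0, 2, 0, 0, 0, 0, 0, 0, 0, 0, 0],
)

```text
t: 23.73
tool_pos: [0.519, 0.002, 0.0114]
tool_rot: [[0.024, 1.0, -0.001], [1.0, -0.024, 0.0], [-0.0, -0.001, -1.0]]
force: [0.3, -0.0, 0.9]
gripper_width: 0.002
gripper_force: 0.0
```

jog_arm(
  series=[0, -2, 0, 0, 0, -2, 0, 0, 0, -2, 0, 0, 0, -2, 0, 0, 0, -1, 0, 0, 0, -1, 0, 0, 0, 0, 0, 0],
)

```text
t: 24.32
tool_pos: [0.5097, 0.0025, 0.0122]
tool_rot: [[0.023, 1.0, 0.0], [1.0, -0.023, -0.0], [-0.0, 0.0, -1.0]]
force: [0.1, -0.6, 0.2]
gripper_width: 0.004
gripper_force: 0.0
```

jog_arm(
  series=[0, -1, 0, 0, 0, -1, 0, 0, 0, 0, 0, 0],
)

```text
t: 24.57
tool_pos: [0.5092, 0.0025, 0.0125]
tool_rot: [[0.023, 1.0, 0.003], [1.0, -0.023, -0.0], [-0.0, 0.003, -1.0]]
force: [4.0, -1.4, -1.3]
gripper_width: 0.006
gripper_force: 2.3
```

jog_arm(
  series=[0, -1, 0, 0, 0, -0.5, 0, 0, 0, 0, 0, 0],
)

```text
t: 24.82
tool_pos: [0.509, 0.0025, 0.0128]
tool_rot: [[0.023, 1.0, 0.006], [1.0, -0.023, -0.0], [-0.0, 0.006, -1.0]]
force: [6.8, -1.2, -0.9]
gripper_width: 0.005
gripper_force: 3.6
```

The end is firmly against the end pin. I'll back away and check numerically from a height.

jog_arm(
  series=[0, 3, 0, 0, 0, 6, 0, 0, 0, 6, 0, 0, 0, 0, -30, 0, 0, 0, -40, 0, 0, 0, -40, 0, 0, 0, -40, 0, 0, 0, -40, 0, -20, -20, -40, 0, -20, -20, -40, 0, 0, 0, 0, 0, 0, 0, 0, 0],
)

```text
t: 25.82
tool_pos: [0.4868, -0.0315, 0.2721]
tool_rot: [[0.025, 1.0, 0.004], [1.0, -0.025, -0.0], [-0.0, 0.004, -1.0]]
force: [0.0, 0.3, -0.3]
gripper_width: 0.001
gripper_force: 0.0
```

```bash
python3 look2.py; python3 - <<'E'
from h import *
# edges of the plate against pins, same (wrist) view
c=get_calibration("wrist");im=camera("wrist");h=cv2.cvtColor(im,cv2.COLOR_BGR2HSV)
yy,xx=np.mgrid[:480,:640];W=(ray("wrist",np.c_[xx.ravel(),yy.ravel()],.016,c)[:,:2]*1000).reshape(480,640,2)
m=(h[:,:,2]>150)&(h[:,:,1]<60)&(W[...,0]>385)&(W[...,0]<558)&(W[...,1]>-45)&(W[...,1]<45)
m=cv2.morphologyEx(m.astype(np.uint8),cv2.MORPH_OPEN,np.ones((9,9)))
cn=max(cv2.findContours(m,0,1)[0],key=cv2.contourArea)[:,0];r=cv2.minAreaRect((ray("wrist",cn,.016,c)[:,:2]*1000).astype(np.float32))
a=np.radians(-1.35);ey=np.array([-np.cos(a),-np.sin(a)]);ex=np.array([-np.sin(a),np.cos(a)]);o=np.array([453.5,32.2])-30*ex-19*ey
d=np.array(r[0])-o;print(r,"board",(d@ex).round(1),(d@ey).round(1))
E
```

```text
25.8167 [ 0.4868 -0.0315  0.2721] [ 0.   0.3 -0.3]
wrist x [-23.4  30.3] y [-27.8  68.7] [ 4.6 22.9] [103.6  58.1] 89.8 3588
side x [-27.   33.7] y [-32.2  64.7] [ 3.8 16.6] [101.6  62.3] 86.9 404
scene x [-26.5  29. ] y [-30.   64.2] [ 5.1 17.7] [97.6 63.7] 89.1 378
((452.4110412597656, 3.6832237243652344), (50.97683334350586, 96.1636734008789), 88.35946655273438) board 1.5 19.4
```

```bash
python3 -c "
from plant import *
print(close_job())"
```

```text
the job is handed in; nothing more can be done
None
```

The guide plate is turned over and lies flat on the jig board against both back pins and the end pin (measured centre about board x = 1.5, y = 19.4 mm, target 1, 18.5), with everything released; the job was handed in at about 26 s, and no verdict came back.

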